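Secure the casting frame, then press the flask model into its sprung ring and hold it

TASK

First turn the open turnbutton on the casting stand in square across the edge of the plywood frame, so that the frame is secured like on the other side. Then take the white round flask by its neck out of the cork ring, seat it upright, belly down, in the sprung steel ring in the middle of the frame, and press it down until the ring is home on its stop. Finish while still holding the flask pressed down (do not let go), with the frame lying in place, the turnbutton still turned in and the other things on the bench left where they stand.

Things in the scene. Friction and masses are not known exactly. Their poses are not given: they have to be found in the camera images.
- stand: Fixed wooden casting stand: board 200 x 240 x 18 mm (own x by y) on the table; origin at the centre of its underside, z up. The sprung ring stands on three sleeves (44 mm high) at its centre. At own y = +95 and -95 mm (x = 0) are posts with steel turnbuttons: the one at +y is fixed, already turned in across the frame; the one at -y is the open one (turnbutton).
- frame: Loose square plywood casting frame lying on the stand round the sprung ring between low cleats: 150 x 150 mm outside, 120 x 120 mm inside, 30 mm high (its top is 48 mm above the table); origin at the centre of its underside, which is the stand's centre, 18 mm above the table.
- turnbutton (a joint): Angle (rad) of the open steel turnbutton about its upright pivot, anticlockwise from above: 0 = bar along the stand's +x, beside the frame; 1.57 = end stop, bar along the stand's +y, square across the frame's edge. Starts at 0 to 0.4; stiff (0.04 N m), stays where left. Bar 14 mm wide, 8 thick, reaching 42 mm one way from the pivot and 14 the other; top 58.5 mm above the table.
- pivot (a point): Point on the pivot axis of the open turnbutton, at the top of its bar (58.5 mm above the table; stand's own x = 0, y = -95 mm). Does not move with the bar.
- thumb (a point): Centre of the top of the turnbutton's upright thumb pin: 12 mm diameter, 24 mm tall above the bar (top 82.5 mm above the table), 28 mm from the pivot axis. Moves with the bar. The pin can be pinched from above or pushed sideways.
- ring (a joint): How far the sprung ring is pressed down, in m: 0 = up, 0.018 = down on its stop. It moves only straight down. Springs: about 3 N preload and 0.6 N per mm, so about 14 N to reach the stop (the flask's own weight sinks it 4 mm at most).
- ring_centre (a point): Centre of the sprung steel ring (10 mm wire; hole 54 mm, outside 74 mm), at mid-wire height: 70 mm above the table when up, straight above the stand's centre. Moves with the ring. With the flask seated, the flask's belly centre is about 29 mm above this point and its lowest point 9 mm below.
- flask: Loose white plaster model of a round flask, 0.25 to 0.42 kg: ball-shaped belly 76 mm in diameter, on top a straight round neck 28 mm in diameter; origin at the lowest point of the belly, z up along the neck. The belly centre is 38 mm, the neck 80 to 127 mm (top) above the origin. Stands upright in the cork ring, its origin 7 mm above the table.
- flask_neck (a point): Point on the flask's axis, 100 mm above its origin: middle of the neck, where to grip.
- belly (a point): Centre of the flask's ball-shaped belly, 38 mm above its origin.
- rest: Fixed cork ring on the table in which the flask stands at the start: 88 mm outside, 48 mm hole, 20 mm high; origin at the centre of its underside.
- figurine: Bystander: small white plaster figurine, 42 mm wide, 75 mm tall, standing between the stand and the cork ring; origin under its base.
- tape: Bystander: roll of tape lying flat, 68 mm outside, 24 mm high; origin under its centre.
- cup: Bystander: closed plastic pot with a grey lid, 72 mm wide, 85 mm high; origin under its base.
- spatula: Bystander: spatula lying on the table on the far side of the stand from the flask; origin under its middle.
There are look-alikes about, which are no part of the job. There is more than one size of the frame; the one meant has the size given above. What is shaped like the flask but purple is not meant.

How it is judged:
By the outcome, as a careful person would: the job done as asked, in the order asked, and still so for the second after the job is handed in, while the arm keeps its last pose, push and grip.
It also fails if it takes over 61 s, if anything falls off the work surface, if the arm or the gripper's body presses on something with over 40 N, if the wrist force passes 120 N, or if a joint passes its speed limit or range.

ROBOT

A 6-joint arm with a two-finger parallel gripper is mounted at the origin on the work surface. World frame = base frame: x ahead of the robot, y to its left, z up, the work surface at z = 0. Lengths are in m, angles in degrees, forces in N, time in s.
With the tool pointing down it reaches from about 0.35 to 0.875 m from the base axis. Payload 4.2 kg.
Tool frame: the origin (TCP) lies midway between the tips of the shut fingers; the grasp point (between the pads) lies 19 mm behind it; z points along the fingers, y is the line along which they close (so a half turn about z gives the same grasp; the last joint's range is limited). The gripper opens to 87 mm and grips with 3 to 60 N. Pads are 19 mm wide; open, the fingers measure 117 mm over their backs; the gripper's body (75 mm by 190 mm) begins 51 mm behind the grasp point.
Start: joints at [-60.928, 22.042, 0.453, 0, -68.411, -14.817], TCP at [0.154, -0.606, 0.223] pointing down, gripper open.
Joint ranges: [-179.83, 179.83], [-69.29, 118.12], [-61.27, 80.66], [-181.25, 117.63], [-171.15, -9.14], [-177.46, 177.46]. Speed limits (degrees/s): [159.86, 159.86, 180, 180, 180, 180].

INTERFACE

Orientations are given as a 3x3 rotation matrix whose columns are the frame's x, y, z axes.
In Python, from station import * gives the robot as it stands. The module is installed in compiled form; this text tells all that it offers.
- The arm moves only by the tool servo_tool, never from a script. Its argument "deltas" is a list of rows, each an object of numbers: "tx", "ty", "tz": the shift along the tool's x, y, z in mm; "ax", "ay", "az": the turn, a rotation vector about the tool's x, y, z in rad; "claw": the finger opening in mm, from 0 to 87. In form: [{"tx": .., "ty": .., "tz": .., "ax": .., "ay": .., "az": .., "claw": ..}, ...]. A call has 1 to 12 rows; each row is the pose to reach, as a shift and turn from the pose commanded when the call began, along the tool's axes at that moment; what a row does not reach only later rows make up. A row lasts 1/12 s, in which the tool goes at most 41.7 mm and 7.16 degrees, less where a joint would pass 70% of its speed; a pose out of reach is approached as far as the arm can. A call with a gripper value outside its range is refused whole. The fingers move at their own pace and stop on an object; the grip force is fixed at half the most. Time passes only in rows, so rows that repeat a pose let the fingers close. It gives the time, the measured TCP pose, the force, the opening and the grip force at its end, in the units of the state.
- sense(): the state, without advancing time (a new reading comes with each control period).
- capture(name): name is "scene" or "top"; returns the picture (480x640x3 uint8, blue, green, red); there is no depth.
- calibration(name): a dict with "fx", "fy", "cx", "cy" (pixels), "cam_to_world" (4x4, takes a point from camera to world coordinates). Camera axes: x right, y down, z forward; pixel columns grow to the right and rows downward; lengths in m; the calibration is good to about 2 mm. A picture is of the moment at which its call begins. calibration takes no time and is no camera call.
- finish_job(): hands the job in; it is judged then, once.
Trained networks look in the newest picture that a camera, given by its name, has taken for a name from the list of things; names that differ only in an ending like _2 or _b are one class to them, and where a whole thing is asked for, a point or a joint stands for the part that bears it (a point fixed in the world has none). Each returns a list of dicts, best first, with "confidence" (0 to 1); they miss things now and then, are a little off and sometimes report something else, mostly with a low value. They report only what shows in the picture. A call takes as long as a camera call. They do not tell look-alikes from the thing itself.
- recognise(label, camera): "xyz" ([x, y, z] in m, in the coordinates of the camera as it stood for that picture, good to about 4 mm: the middle of the surface that is visible of it).
- trace(label, camera): "mask" (480x640 bool, what is visible of it).
The state is a dict: "time_s": time; "joints": joint angles; "joint_velocities": joint speeds; "effort": joint torques, N m; "tcp_pos": TCP position; "ee_rot": TCP orientation; "wrist_force": force on the tool from outside, world axes, zero at the start; "moment": the same for the moment, N m; "gripper_width": opening from 0.0 (shut) to 1.0 (fully open); "gripper_force": force on a finger pad.
Only numpy, scipy, OpenCV 4.12 (cv2) and the standard library are available. Lean on these libraries where they do the work, as an engineer would, in place of code of your own. Each camera call takes 0.05 s, during which the arm holds its last target. There are 200 camera calls.

## Working session

There is one attempt and no reset: what is moved stays moved. The work goes in short steps, Python scripts to look and compute and a tool call to move; the robot and the scene stay as the last step left them, time stands still between calls to the robot, and variables do not carry over. Pictures are saved under pics/ and viewed, at most 10 in all, crops included, and the job is handed in when it is done.

Besides the shell and the picture viewer there is one more tool, called after "Emit:" by a JSON object that holds its "op" and its "data". servo_tool: Moves the arm, as the interface text tells. Its arguments: {"type":"object","properties":{"deltas":{"type":"array","items":{"type":"object","properties":{"tx":{"type":"number"},"ty":{"type":"number"},"tz":{"type":"number"},"ax":{"type":"number"},"ay":{"type":"number"},"az":{"type":"number"},"claw":{"type":"number"}}}}},"required":["deltas"]}

```bash
mkdir -p pics; cat > h.py <<'E'
from station import *
import numpy as np, cv2
def w(cam,p):
    return (np.array(calibration(cam)["cam_to_world"])@np.r_[p,1])[:3]
def proj(cam,P):
    c=calibration(cam);p=(np.linalg.inv(np.array(c["cam_to_world"]))@np.r_[P,1])[:3]
    return np.array([c["fx"]*p[0]/p[2]+c["cx"],c["fy"]*p[1]/p[2]+c["cy"]])
def ray(cam,u,v,z):
    c=calibration(cam);T=np.array(c["cam_to_world"]);d=T[:3,:3]@[(u-c["cx"])/c["fx"],(v-c["cy"])/c["fy"],1]
    o=T[:3,3];return o+d*(z-o[2])/d[2]
E
python3 - <<'E'
from h import *
for c in("scene","top"):
    cv2.imwrite(f"pics/{c}0.png",capture(c))
    print(c,np.round(calibration(c)["cam_to_world"],3).tolist(),calibration(c)["fx"])
    for l in("stand","frame","turnbutton","thumb","ring","ring_centre","flask","flask_neck","belly","rest","figurine","tape","cup","spatula"):
        for r in recognise(l,c)[:3]: print(l,round(r["confidence"],2),np.round(w(c,r["xyz"]),3),np.round(proj(c,w(c,r["xyz"]))))
s=sense();print(s["time_s"],s["tcp_pos"],np.round(s["ee_rot"],3).tolist(),s["wrist_force"])
E
```

```text
scene [[-0.76, 0.405, -0.509, 1.124], [0.65, 0.452, -0.611, 0.78], [-0.018, -0.795, -0.606, 0.839], [0.0, 0.0, 0.0, 1.0]] 528.626070745182
stand 0.47 [0.562 0.129 0.037] [329. 293.]
stand 0.19 [0.572 0.284 0.02 ] [376. 340.]
frame 0.75 [ 0.528 -0.108  0.044] [277. 237.]
frame 0.58 [0.331 0.199 0.034] [422. 265.]
turnbutton 0.71 [ 0.543 -0.386  0.007] [215. 206.]
turnbutton 0.47 [ 0.521 -0.215  0.059] [254. 213.]
thumb 0.72 [0.53  0.438 0.082] [453. 354.]
thumb 0.54 [ 0.525 -0.22   0.058] [252. 213.]
ring 0.87 [ 0.509 -0.12   0.069] [279. 223.]
ring_centre 0.88 [ 0.509 -0.117  0.078] [280. 221.]
flask 0.87 [0.646 0.398 0.064] [392. 380.]
flask 0.58 [0.553 0.273 0.073] [379. 315.]
flask_neck 0.73 [ 0.533 -0.086  0.015] [281. 251.]
flask_neck 0.68 [0.552 0.272 0.075] [379. 314.]
flask_neck 0.62 [0.528 0.439 0.08 ] [454. 354.]
belly 0.81 [0.642 0.397 0.065] [394. 379.]
belly 0.7 [0.553 0.27  0.074] [378. 313.]
belly 0.18 [ 0.522 -0.215  0.06 ] [254. 213.]
rest 0.64 [0.573 0.286 0.021] [376. 341.]
rest 0.23 [0.555 0.273 0.071] [379. 316.]
figurine 0.94 [0.563 0.129 0.035] [328. 294.]
figu
[... 793 characters left out ...]
253 0.069] [231. 227.]
flask 0.53 [0.51  0.421 0.089] [161. 238.]
flask_neck 0.87 [0.538 0.253 0.074] [231. 227.]
flask_neck 0.71 [0.627 0.377 0.072] [182. 191.]
belly 0.69 [0.54  0.252 0.073] [231. 226.]
belly 0.69 [0.552 0.109 0.038] [290. 223.]
belly 0.58 [0.625 0.374 0.066] [184. 192.]
rest 0.63 [ 0.513 -0.124  0.021] [380. 238.]
rest 0.5 [0.526 0.234 0.019] [242. 233.]
figurine 0.65 [0.551 0.111 0.042] [289. 223.]
tape 0.78 [0.675 0.102 0.021] [293. 176.]
cup 0.72 [0.508 0.419 0.089] [162. 238.]
spatula 0.59 [ 0.544 -0.392  0.002] [481. 227.]
1.5 [ 0.15392327 -0.60572269  0.22256561] [[-0.969, -0.246, 0.0], [-0.246, 0.969, -0.0], [-0.0, -0.0, -1.0]] [ 0.53134013 -0.27799241  0.87488147]
```

View pics/scene0.png

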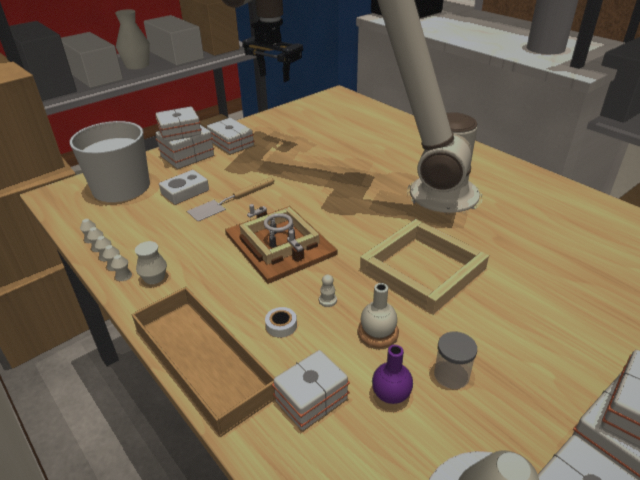

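View pics/top0.png

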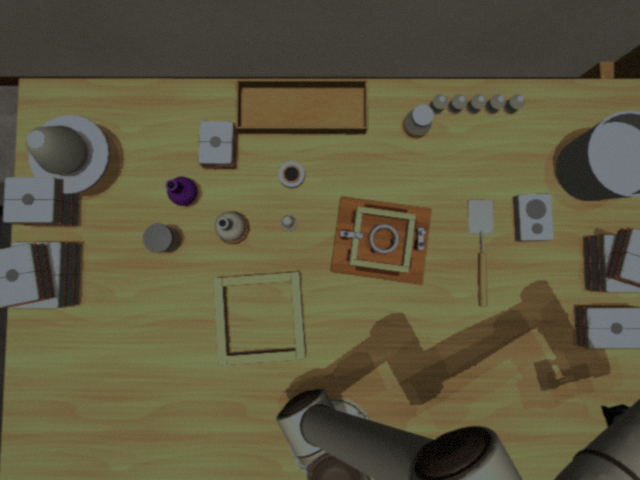

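The stand is at about (382,240) in the top view, with turnbuttons near (350,236) and (421,238). The white flask is at (231,227) and the purple look-alike at (182,191). I'll enlarge the stand.

```bash
python3 - <<'E'
from h import *
a=cv2.resize(cv2.imread("pics/top0.png")[188:292,324:440],None,fx=5,fy=5,interpolation=2)
b=cv2.resize(cv2.imread("pics/scene0.png")[195:285,215:345],None,fx=5,fy=5,interpolation=2)
cv2.imwrite("pics/c1.png",a*1.0*1.6);cv2.imwrite("pics/c2.png",b)
E
```

```text
[ WARN:0@0.054] global loadsave.cpp:1063 imwrite_ Unsupported depth image for selected encoder is fallbacked to CV_8U.
```

View pics/c1.png

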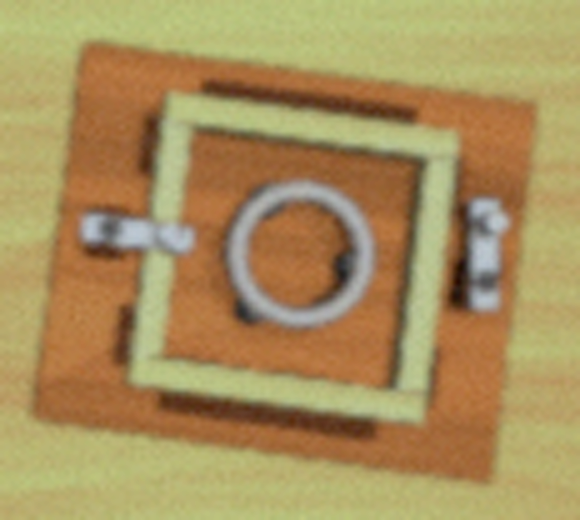

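View pics/c2.png

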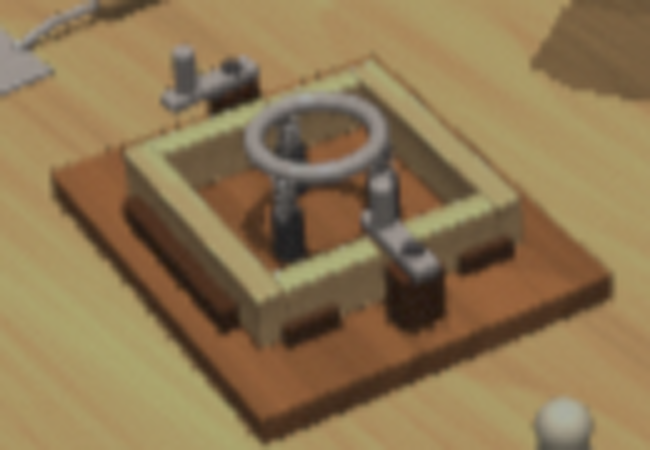

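The crops show the fixed button on the left (stand +y) and the open one on the right, with its bar pointing world +x: pivot at crop (487,282), thumb top at (495,217). Next I compute the stand pose and the flask position.

```bash
python3 - <<'E'
from h import *
f=lambda u,v:(324+(u+.5)/5-.5,188+(v+.5)/5-.5)
C=np.array([ray("top",*f(*p),.018) for p in((86,43),(536,102),(491,480),(36,418))])
print(np.round(C,4).tolist(),"ctr",C.mean(0))
y=(C[0]+C[3]-C[1]-C[2]);yaw=np.degrees(np.arctan2(-y[0],y[1]));x=C[0]+C[1]-C[2]-C[3];print(yaw,np.degrees(np.arctan2(x[1],x[0])))
F=np.array([ray("top",*f(*p),.048) for p in((167,93),(457,132),(422,422),(131,383))]);print("frame",F.mean(0),np.linalg.norm(F-np.roll(F,1,0),axis=1))
r=ray("top",*f(301,253),.075);print("ring",r)
print("thumb",ray("top",*f(495,217),.0825),"pivot",ray("top",*f(486,282),.0585))
i=lambda u,v:(215+(u+.5)/5-.5,195+(v+.5)/5-.5)
print("scene: ring",ray("scene",*i(316,138),.072),"thumb",ray("scene",*i(182,50),.0825),"pivot",ray("scene",*i(231,66),.0585),"thumb fixed",ray("scene",*i(384,175),.0825))
S=np.array([ray("scene",*i(*p),.018) for p in((52,172),(612,275),(265,428))]);print(np.round(S,4).tolist())
# flask
for c in("top","scene"):
  capture(c)
  for l in("flask","flask_neck","rest"):
    for r in trace(l,c)[:3]:
      m=r["mask"];v,u=np.nonzero(m);print(c,l,round(r["confidence"],2),u.min(),u.max(),v.min(),v.max(),u.mean().round(1),v.mean().round(1))
E
python3 - <<'E'
import cv2
a=cv2.imread("pics/top0.png")[202:252,206:256];b=cv2.imread("pics/scene0.png")[275:355,345:415]
a=cv2.resize(a,(500,500),interpolation=2);b=cv2.resize(b,(438,500),interpolation=2)
cv2.imwrite("pics/c3.png",cv2.hconcat([cv2.resize(a,(350,350)),cv2.resize(b,(306,350))]))
E
```

```text
[[0.6235, -0.0221, 0.018], [0.5928, -0.2569, 0.018], [0.3965, -0.2305, 0.018], [0.428, 0.0041, 0.018]] ctr [ 0.51022517 -0.12633644  0.018     ]
-7.557674638845321 -7.642697551621501
frame [ 0.50988327 -0.12575763  0.048     ] [0.14841612 0.14852084 0.1481444  0.14769758]
ring [ 0.51017023 -0.12527594  0.075     ]
thumb [ 0.52755602 -0.21961568  0.0825    ] pivot [ 0.49676148 -0.2202004   0.0585    ]
scene: ring [ 0.51084926 -0.12409757  0.072     ] thumb [ 0.52359792 -0.22218418  0.0825    ] pivot [ 0.49389525 -0.223612    0.0585    ] thumb fixed [ 0.51331803 -0.0645428   0.0825    ]
[[0.5909, -0.2566, 0.018], [0.4285, 0.007, 0.018], [0.6267, -0.0153, 0.018]]
top flask 0.93 166 197 176 205 181.8 190.4
top flask 0.8 215 245 211 240 230.4 225.9
top flask 0.35 418 425 228 248 420.9 237.7
top flask_neck 0.94 215 244 212 240 229.7 225.7
top flask_neck 0.74 166 197 176 205 181.8 190.3
top rest 0.57 227 249 212 243 242.0 230.4
scene flask 0.84 361 396 283 337 378.7 313.7
scene flask 0.82 372 412 344 403 392.6 377.4
scene flask_neck 0.77 361 397 283 338 378.7 313.8
scene flask_neck 0.61 372 412 344 403 392.6 377.4
scene rest 0.69 357 398 325 346 377.4 337.6
```

View pics/c3.png

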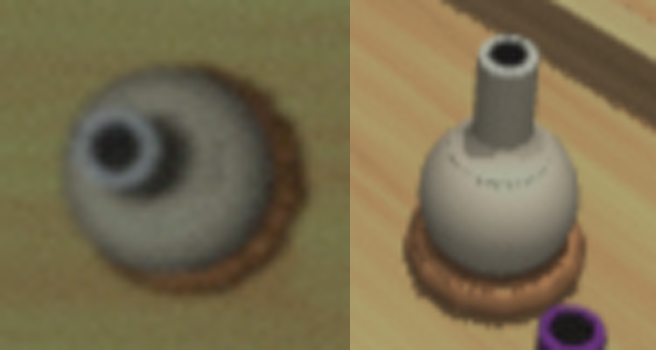

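Left crop: neck mouth at (116,146) and belly circle centred at about (166,168). Right crop: neck mouth at (508,52) and belly centre at about (499,200). I'll work out the flask position and the first moves.

```bash
cat >> h.py <<'E'
def go(P,yaw=None,R=None,p=None):
    """tool-frame shift (mm), az (rad) to world P, tool-y direction angle yaw (deg)"""
    s=sense();R=np.array(s["ee_rot"]) if R is None else R;p=np.array(s["tcp_pos"]) if p is None else p
    d=R.T@(np.array(P)-p)*1e3;a=0
    if yaw is not None:
        a=-np.radians((yaw-np.degrees(np.arctan2(R[1,1],R[0,1]))+90)%180-90)
    return np.round(d,1).tolist(),round(a,3)
E
python3 - <<'E'
from h import *
print("neck",ray("top",222.1,222.4,.134),ray("scene",380.6,286.4,.134))
print("belly",ray("top",229.2,225.5,.045),ray("scene",378.6,320.2,.045))
print(go((.5256,-.2209,.14)),sense()["time_s"])
E
```

```text
neck [0.54313624 0.26215654 0.134     ] [0.54107634 0.26049804 0.134     ]
belly [0.54383493 0.26320037 0.045     ] [0.54461405 0.26455252 0.045     ]
([-455.0, 281.5, 82.5], 0) 1.9
```

Emit:
{"op": "servo_tool", "data": {"deltas": [{"tx": -455,"ty": 281.5,"tz": 82,"claw": 36},{"tx": -455,"ty": 281.5,"tz": 82,"claw": 36},{"tx": -455,"ty": 281.5,"tz": 82,"claw": 36},{"tx": -455,"ty": 281.5,"tz": 82,"claw": 36},{"tx": -455,"ty": 281.5,"tz": 82,"claw": 36},{"tx": -455,"ty": 281.5,"tz": 82,"claw": 36},{"tx": -455,"ty": 281.5,"tz": 82,"claw": 36},{"tx": -455,"ty": 281.5,"tz": 82,"claw": 36},{"tx": -455,"ty": 281.5,"tz": 82,"claw": 36},{"tx": -455,"ty": 281.5,"tz": 82,"claw": 36},{"tx": -455,"ty": 281.5,"tz": 82,"claw": 36},{"tx": -455,"ty": 281.5,"tz": 82,"claw": 36}]}}

```text
schema error: expected keys tx, ty, tz, ax, ay, az, claw
```

```bash
python3 - <<'E'
from h import *
s=sense();print(go((.5256,-.2209,.064)),s["time_s"],s["tcp_pos"],np.round(s["ee_rot"],3).tolist())
E
```

```text
([-455.0, 281.5, 158.5], 0) 1.9 [ 0.153911   -0.60574847  0.2225322 ] [[-0.969, -0.246, -0.0], [-0.246, 0.969, 0.0], [0.0, 0.0, -1.0]]
```

Emit:
{"op": "servo_tool", "data": {"deltas": [{"tx": -455,"ty": 281.5,"tz": 82,"ax": 0,"ay": 0,"az": 0,"claw": 36},{"tx": -455,"ty": 281.5,"tz": 82,"ax": 0,"ay": 0,"az": 0,"claw": 36},{"tx": -455,"ty": 281.5,"tz": 82,"ax": 0,"ay": 0,"az": 0,"claw": 36},{"tx": -455,"ty": 281.5,"tz": 82,"ax": 0,"ay": 0,"az": 0,"claw": 36},{"tx": -455,"ty": 281.5,"tz": 82,"ax": 0,"ay": 0,"az": 0,"claw": 36},{"tx": -455,"ty": 281.5,"tz": 82,"ax": 0,"ay": 0,"az": 0,"claw": 36},{"tx": -455,"ty": 281.5,"tz": 82,"ax": 0,"ay": 0,"az": 0,"claw": 36},{"tx": -455,"ty": 281.5,"tz": 82,"ax": 0,"ay": 0,"az": 0,"claw": 36},{"tx": -455,"ty": 281.5,"tz": 82,"ax": 0,"ay": 0,"az": 0,"claw": 36},{"tx": -455,"ty": 281.5,"tz": 82,"ax": 0,"ay": 0,"az": 0,"claw": 36},{"tx": -455,"ty": 281.5,"tz": 82,"ax": 0,"ay": 0,"az": 0,"claw": 36},{"tx": -455,"ty": 281.5,"tz": 82,"ax": 0,"ay": 0,"az": 0,"claw": 36}]}}

```text
time_s: 2.9
tcp_pos: [0.4985, -0.2485, 0.1469]
ee_rot: [[-0.969, -0.247, 0.001], [-0.247, 0.969, -0.0], [-0.001, -0.0, -1.0]]
wrist_force: [0.2, -0.3, -0.2]
gripper_width: 0.417
gripper_force: 0.0
```

Emit:
{"op": "servo_tool", "data": {"deltas": [{"tx": 0,"ty": 0,"tz": 0,"ax": 0,"ay": 0,"az": 0,"claw": 36}]}}

```text
time_s: 2.98
tcp_pos: [0.5014, -0.246, 0.1458]
ee_rot: [[-0.968, -0.253, 0.001], [-0.253, 0.968, 0.0], [-0.001, -0.0, -1.0]]
wrist_force: [-0.1, -0.4, -0.1]
gripper_width: 0.416
gripper_force: 0.0
```

```bash
python3 - <<'E'
from h import *
s=sense();print(go((.5256,-.2209,.064)),s["time_s"],s["tcp_pos"],np.round(s["ee_rot"],3).tolist(),s["gripper_width"]*87)
E
```

```text
([-29.7, 18.2, 81.8], 0) 2.9833 [ 0.50141648 -0.2460185   0.14578275] [[-0.968, -0.253, 0.001], [-0.253, 0.968, 0.0], [-0.001, -0.0, -1.0]] 36.189756702001915
```

Emit:
{"op": "servo_tool", "data": {"deltas": [{"tx": -15,"ty": 9,"tz": 10,"ax": 0,"ay": 0,"az": 0,"claw": 36},{"tx": -29.7,"ty": 18.2,"tz": 20,"ax": 0,"ay": 0,"az": 0,"claw": 36},{"tx": -29.7,"ty": 18.2,"tz": 40,"ax": 0,"ay": 0,"az": 0,"claw": 36},{"tx": -29.7,"ty": 18.2,"tz": 50,"ax": 0,"ay": 0,"az": 0,"claw": 36},{"tx": -29.7,"ty": 18.2,"tz": 50,"ax": 0,"ay": 0,"az": 0,"claw": 36}]}}

```text
time_s: 3.4
tcp_pos: [0.5196, -0.2248, 0.0942]
ee_rot: [[-0.969, -0.246, -0.006], [-0.246, 0.969, 0.001], [0.005, 0.003, -1.0]]
wrist_force: [-0.1, 0.1, -0.4]
gripper_width: 0.411
gripper_force: 0.0
```

```bash
python3 - <<'E'
from h import *
s=sense();print(go((.5256,-.2209,.065)),s["time_s"],s["tcp_pos"])
i=capture("scene");j=capture("top")
cv2.imwrite("pics/d1.png",cv2.hconcat([cv2.resize(i[180:260,200:320],(400,267),interpolation=2),cv2.resize(j[198:278,360:480],(400,267),interpolation=2)]))
E
```

```text
([-6.9, 2.2, 29.2], 0) 3.4 [ 0.51958557 -0.22477815  0.09421655]
```

View pics/d1.png

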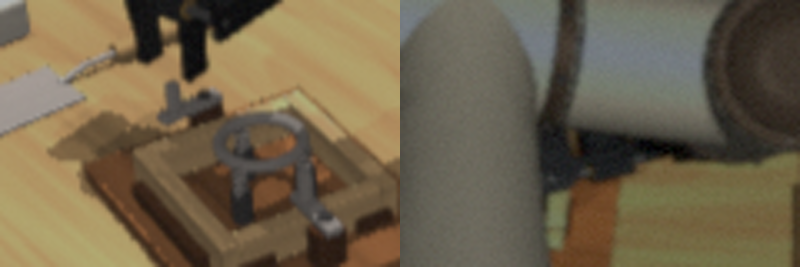

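The fingers straddle the pin at about (175,95) and the top view is blocked by the arm. I'll settle, then descend.

Emit:
{"op": "servo_tool", "data": {"deltas": [{"tx": 0,"ty": 0,"tz": 0,"ax": 0,"ay": 0,"az": 0,"claw": 36},{"tx": 0,"ty": 0,"tz": 0,"ax": 0,"ay": 0,"az": 0,"claw": 36},{"tx": 0,"ty": 0,"tz": 0,"ax": 0,"ay": 0,"az": 0,"claw": 36}]}}

```text
time_s: 3.75
tcp_pos: [0.5219, -0.2257, 0.0978]
ee_rot: [[-0.969, -0.246, 0.002], [-0.246, 0.969, -0.0], [-0.002, -0.001, -1.0]]
wrist_force: [0.2, 0.4, 0.0]
gripper_width: 0.413
gripper_force: 0.0
```

```bash
python3 - <<'E'
from h import *
s=sense();print(go((.5256,-.2209,.065)),s["time_s"],s["tcp_pos"])
E
```

```text
([-4.7, 3.7, 32.8], 0) 3.75 [ 0.52188717 -0.22566259  0.09780251]
```

Emit:
{"op": "servo_tool", "data": {"deltas": [{"tx": -4.7,"ty": 3.7,"tz": 5,"ax": 0,"ay": 0,"az": 0,"claw": 36},{"tx": -4.7,"ty": 3.7,"tz": 14,"ax": 0,"ay": 0,"az": 0,"claw": 36},{"tx": -4.7,"ty": 3.7,"tz": 24,"ax": 0,"ay": 0,"az": 0,"claw": 36},{"tx": -4.7,"ty": 3.7,"tz": 32,"ax": 0,"ay": 0,"az": 0,"claw": 36},{"tx": -4.7,"ty": 3.7,"tz": 32,"ax": 0,"ay": 0,"az": 0,"claw": 36},{"tx": -4.7,"ty": 3.7,"tz": 32,"ax": 0,"ay": 0,"az": 0,"claw": 0},{"tx": -4.7,"ty": 3.7,"tz": 32,"ax": 0,"ay": 0,"az": 0,"claw": 0},{"tx": -4.7,"ty": 3.7,"tz": 32,"ax": 0,"ay": 0,"az": 0,"claw": 0},{"tx": -4.7,"ty": 3.7,"tz": 32,"ax": 0,"ay": 0,"az": 0,"claw": 0},{"tx": -4.7,"ty": 3.7,"tz": 32,"ax": 0,"ay": 0,"az": 0,"claw": 0},{"tx": -4.7,"ty": 3.7,"tz": 32,"ax": 0,"ay": 0,"az": 0,"claw": 0}]}}

```text
time_s: 4.67
tcp_pos: [0.5256, -0.2207, 0.0652]
ee_rot: [[-0.969, -0.246, 0.001], [-0.246, 0.969, -0.0], [-0.001, -0.001, -1.0]]
wrist_force: [0.6, -0.7, 0.7]
gripper_width: 0.13
gripper_force: 30.0
```

```bash
python3 - <<'E'
from h import *
s=sense();print(s["time_s"],s["tcp_pos"],s["wrist_force"],s["gripper_width"]*87,s["gripper_force"])
R=np.array(s["ee_rot"]);p=np.array(s["tcp_pos"]);pv=np.array([.4975,-.2197])
d=p[:2]-pv;r=np.hypot(*d);a0=np.arctan2(d[1],d[0]);print(r,np.degrees(a0))
E_=np.radians(90-7.6+4)
for k in range(1,15):
    a=a0+(E_-a0)*k/14
    print(k,go(np.r_[pv+.028*np.array([np.cos(a),np.sin(a)]),p[2]],None,R,p)[0],round(-(a-a0)*.75,3))
E
```

```text
4.6667 [ 0.52556008 -0.22065699  0.06524576] [ 0.56390289 -0.65341072  0.68856378] 11.342659773307577 30.000030398368835
0.028076393992976113 -1.9533166773967627
1 [-0.6, 3.0, -0.0] -0.083
2 [-1.0, 6.1, -0.0] -0.165
3 [-1.0, 9.2, -0.0] -0.248
4 [-0.7, 12.2, -0.0] -0.33
5 [-0.0, 15.2, -0.0] -0.413
6 [0.9, 18.2, -0.0] -0.496
7 [2.2, 21.0, -0.0] -0.578
8 [3.8, 23.6, -0.0] -0.661
9 [5.7, 26.1, -0.0] -0.743
10 [7.8, 28.3, -0.0] -0.826
11 [10.2, 30.3, -0.0] -0.909
12 [12.8, 32.0, -0.0] -0.991
13 [15.5, 33.4, -0.0] -1.074
14 [18.4, 34.5, -0.0] -1.157
```

Pin gripped (11.3 mm). Now I swing along the arc.

Emit:
{"op": "servo_tool", "data": {"deltas": [{"tx": -0.6,"ty": 3.0,"tz": 0,"ax": 0,"ay": 0,"az": -0.083,"claw": 0},{"tx": -1.0,"ty": 6.1,"tz": 0,"ax": 0,"ay": 0,"az": -0.165,"claw": 0},{"tx": -1.0,"ty": 9.2,"tz": 0,"ax": 0,"ay": 0,"az": -0.248,"claw": 0},{"tx": -0.7,"ty": 12.2,"tz": 0,"ax": 0,"ay": 0,"az": -0.33,"claw": 0},{"tx": 0,"ty": 15.2,"tz": 0,"ax": 0,"ay": 0,"az": -0.413,"claw": 0},{"tx": 0.9,"ty": 18.2,"tz": 0,"ax": 0,"ay": 0,"az": -0.496,"claw": 0},{"tx": 2.2,"ty": 21.0,"tz": 0,"ax": 0,"ay": 0,"az": -0.578,"claw": 0},{"tx": 3.8,"ty": 23.6,"tz": 0,"ax": 0,"ay": 0,"az": -0.661,"claw": 0},{"tx": 5.7,"ty": 26.1,"tz": 0,"ax": 0,"ay": 0,"az": -0.743,"claw": 0},{"tx": 7.8,"ty": 28.3,"tz": 0,"ax": 0,"ay": 0,"az": -0.826,"claw": 0}]}}

```text
time_s: 5.5
tcp_pos: [0.5133, -0.1965, 0.0653]
ee_rot: [[-0.471, -0.882, 0.006], [-0.882, 0.471, -0.003], [-0.001, -0.007, -1.0]]
wrist_force: [5.1, -7.5, -6.6]
gripper_width: 0.127
gripper_force: 30.0
```

```bash
python3 - <<'E'
from h import *
s=sense();print(s["time_s"],s["tcp_pos"],s["wrist_force"],s["moment"],s["gripper_width"]*87)
R=np.array(s["ee_rot"]);p=np.array(s["tcp_pos"]);pv=np.array([.4975,-.2197])
d=p[:2]-pv;r=np.hypot(*d);a0=np.arctan2(d[1],d[0]);print(r,np.degrees(a0))
for t in (68,74,80,83,86,89,92):
    a=np.radians(t)
    print(t,go(np.r_[pv+.028*np.array([np.cos(a),np.sin(a)]),p[2]],None,R,p)[0],round(-(a-a0)*.75,3))
E
```

```text
5.5 [ 0.51332996 -0.19654849  0.06534669] [ 5.08593439 -7.54940035 -6.59772133] [-2.33437557 -1.48570097  0.21167517] 11.091464684029066
0.028046033818664606 55.637431300201285
68 [0.0, 6.0, -0.0] -0.162
74 [0.5, 8.9, -0.1] -0.24
80 [1.3, 11.8, -0.1] -0.319
83 [1.8, 13.1, -0.1] -0.358
86 [2.3, 14.5, -0.1] -0.397
89 [3.0, 15.8, -0.1] -0.437
92 [3.7, 17.1, -0.1] -0.476
```

Emit:
{"op": "servo_tool", "data": {"deltas": [{"tx": 0,"ty": 3,"tz": 0,"ax": 0,"ay": 0,"az": -0.08,"claw": 0},{"tx": 0,"ty": 6,"tz": 0,"ax": 0,"ay": 0,"az": -0.16,"claw": 0},{"tx": 0.5,"ty": 8.9,"tz": 0,"ax": 0,"ay": 0,"az": -0.24,"claw": 0},{"tx": 1.3,"ty": 11.8,"tz": 0,"ax": 0,"ay": 0,"az": -0.32,"claw": 0},{"tx": 1.8,"ty": 13.1,"tz": 0,"ax": 0,"ay": 0,"az": -0.36,"claw": 0},{"tx": 2.3,"ty": 14.5,"tz": 0,"ax": 0,"ay": 0,"az": -0.4,"claw": 0},{"tx": 2.3,"ty": 14.5,"tz": 0,"ax": 0,"ay": 0,"az": -0.4,"claw": 0}]}}

```text
time_s: 6.08
tcp_pos: [0.5008, -0.1913, 0.0654]
ee_rot: [[-0.093, -0.996, 0.009], [-0.996, 0.093, -0.002], [0.001, -0.009, -1.0]]
wrist_force: [7.4, -6.5, -7.4]
gripper_width: 0.123
gripper_force: 30.0
```

```bash
python3 - <<'E'
from h import *
s=sense();print(s["time_s"],s["tcp_pos"],s["wrist_force"],s["moment"],s["gripper_width"]*87)
p=np.array(s["tcp_pos"]);pv=np.array([.4975,-.2197])
d=p[:2]-pv;print(np.hypot(*d),np.degrees(np.arctan2(d[1],d[0])))
E
```

```text
6.0833 [ 0.50084478 -0.19130988  0.06536684] [ 7.3986259  -6.51883407 -7.445724  ] [-1.75154082 -2.002679    0.12305578] 10.722042584809385
0.02858647445522625 83.28067837003202
```

Emit:
{"op": "servo_tool", "data": {"deltas": [{"tx": 0,"ty": 1.5,"tz": 0,"ax": 0,"ay": 0,"az": 0,"claw": 0},{"tx": 0,"ty": 3,"tz": 0,"ax": 0,"ay": 0,"az": 0,"claw": 0},{"tx": 0,"ty": 3,"tz": 0,"ax": 0,"ay": 0,"az": 0,"claw": 0}]}}

```text
time_s: 6.33
tcp_pos: [0.5007, -0.1913, 0.0655]
ee_rot: [[-0.094, -0.995, 0.015], [-0.996, 0.094, -0.003], [0.002, -0.015, -1.0]]
wrist_force: [11.9, -8.3, -13.0]
gripper_width: 0.123
gripper_force: 30.0
```

The force rose with no movement, so the bar is on its stop. I'll relax, open and lift.

Emit:
{"op": "servo_tool", "data": {"deltas": [{"tx": 0,"ty": -3,"tz": 0,"ax": 0,"ay": 0,"az": 0,"claw": 12},{"tx": 0,"ty": -3,"tz": 0,"ax": 0,"ay": 0,"az": 0,"claw": 30},{"tx": 0,"ty": -3,"tz": 0,"ax": 0,"ay": 0,"az": 0,"claw": 30},{"tx": 0,"ty": -3,"tz": 0,"ax": 0,"ay": 0,"az": 0,"claw": 30},{"tx": 0,"ty": -3,"tz": -15,"ax": 0,"ay": 0,"az": 0,"claw": 30},{"tx": 0,"ty": -3,"tz": -50,"ax": 0,"ay": 0,"az": 0,"claw": 30},{"tx": 0,"ty": -3,"tz": -90,"ax": 0,"ay": 0,"az": 0,"claw": 60},{"tx": 0,"ty": -3,"tz": -130,"ax": 0,"ay": 0,"az": 0,"claw": 60},{"tx": 0,"ty": -3,"tz": -140,"ax": 0,"ay": 0,"az": 0,"claw": 60}]}}

```text
time_s: 7.08
tcp_pos: [0.4994, -0.1909, 0.2118]
ee_rot: [[-0.094, -0.995, 0.011], [-0.996, 0.094, -0.003], [0.002, -0.011, -1.0]]
wrist_force: [0.4, -0.2, 1.0]
gripper_width: 0.489
gripper_force: 0.0
```

```bash
python3 - <<'E'
from h import *
s=sense();print(s["time_s"],s["tcp_pos"],s["joints"],s["wrist_force"])
print(go((.5425,.262,.205),90),go((.5425,.262,.205)))
E
```

```text
7.0833 [ 0.49940467 -0.19089688  0.21184968] [ -3.45045292  13.39808984 -13.70942934   0.14671742 -62.2494994
  -2.03738654] [ 0.3946729  -0.16755482  0.96277874]
([-455.0, -0.0, 6.0], np.float64(1.476)) ([-455.0, -0.0, 6.0], 0)
```

Emit:
{"op": "servo_tool", "data": {"deltas": [{"tx": -30,"ty": 0,"tz": 0,"ax": 0,"ay": 0,"az": 0,"claw": 60},{"tx": -70,"ty": 0,"tz": 0,"ax": 0,"ay": 0,"az": 0,"claw": 60},{"tx": -110,"ty": 0,"tz": 0,"ax": 0,"ay": 0,"az": 0,"claw": 60},{"tx": -150,"ty": 0,"tz": 0,"ax": 0,"ay": 0,"az": 0,"claw": 60},{"tx": -190,"ty": 0,"tz": 0,"ax": 0,"ay": 0,"az": 0,"claw": 60},{"tx": -230,"ty": 0,"tz": 0,"ax": 0,"ay": 0,"az": 0,"claw": 60},{"tx": -270,"ty": 0,"tz": 0,"ax": 0,"ay": 0,"az": 0,"claw": 60},{"tx": -310,"ty": 0,"tz": 0,"ax": 0,"ay": 0,"az": 0,"claw": 60},{"tx": -350,"ty": 0,"tz": 0,"ax": 0,"ay": 0,"az": 0,"claw": 60},{"tx": -390,"ty": 0,"tz": 0,"ax": 0,"ay": 0,"az": 0,"claw": 60},{"tx": -425,"ty": 0,"tz": 0,"ax": 0,"ay": 0,"az": 0,"claw": 60},{"tx": -445,"ty": 0,"tz": 0,"ax": 0,"ay": 0,"az": 0,"claw": 60}]}}

```text
time_s: 8.08
tcp_pos: [0.5388, 0.256, 0.2043]
ee_rot: [[-0.093, -0.996, -0.001], [-0.996, 0.093, 0.0], [0.0, 0.001, -1.0]]
wrist_force: [0.6, -0.2, 1.0]
gripper_width: 0.686
gripper_force: 0.0
```

Emit:
{"op": "servo_tool", "data": {"deltas": [{"tx": 0,"ty": 0,"tz": 0,"ax": 0,"ay": 0,"az": 0,"claw": 60},{"tx": 0,"ty": 0,"tz": 0,"ax": 0,"ay": 0,"az": 0,"claw": 60},{"tx": 0,"ty": 0,"tz": 0,"ax": 0,"ay": 0,"az": 0,"claw": 60}]}}

```text
time_s: 8.33
tcp_pos: [0.5389, 0.2518, 0.2045]
ee_rot: [[-0.096, -0.995, -0.001], [-0.995, 0.096, -0.001], [0.001, 0.001, -1.0]]
wrist_force: [-0.8, 0.3, -0.3]
gripper_width: 0.688
gripper_force: 0.0
```

```bash
python3 - <<'E'
from h import *
s=sense();print(s["time_s"],s["tcp_pos"],np.round(s["ee_rot"],4).tolist())
print(go((.5425,.262,.150)))
j=capture("top");cv2.imwrite("pics/e.png",cv2.convertScaleAbs(cv2.resize(j[188:292,324:440],None,fx=4,fy=4,interpolation=2),alpha=1.6))
i=capture("scene");cv2.imwrite("pics/e2.png",cv2.hconcat([cv2.resize(i[180:280,205:345],(392,280),interpolation=2),cv2.resize(j[188:288,324:440],(325,280),interpolation=2)]))
E
```

```text
8.3333 [0.5388679  0.25181601 0.20446864] [[-0.0964, -0.9953, -0.0013], [-0.9953, 0.0964, -0.0009], [0.001, 0.0012, -1.0]]
([-10.5, -2.7, 54.5], 0)
```

View pics/e2.png

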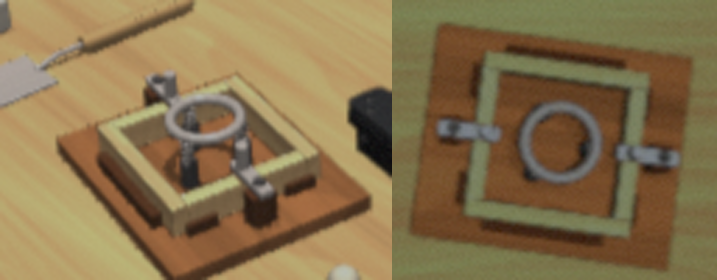

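Both bars now lie square across the frame edges, at (468,131) and (648,157) in the top view. Now I descend onto the flask neck.

Emit:
{"op": "servo_tool", "data": {"deltas": [{"tx": -10.5,"ty": -2.7,"tz": 0,"ax": 0,"ay": 0,"az": 0,"claw": 60},{"tx": -10.5,"ty": -2.7,"tz": 20,"ax": 0,"ay": 0,"az": 0,"claw": 60},{"tx": -10.5,"ty": -2.7,"tz": 45,"ax": 0,"ay": 0,"az": 0,"claw": 60},{"tx": -10.5,"ty": -2.7,"tz": 70,"ax": 0,"ay": 0,"az": 0,"claw": 60},{"tx": -10.5,"ty": -2.7,"tz": 95,"ax": 0,"ay": 0,"az": 0,"claw": 60},{"tx": -10.5,"ty": -2.7,"tz": 112,"ax": 0,"ay": 0,"az": 0,"claw": 60},{"tx": -10.5,"ty": -2.7,"tz": 112,"ax": 0,"ay": 0,"az": 0,"claw": 60},{"tx": -10.5,"ty": -2.7,"tz": 112,"ax": 0,"ay": 0,"az": 0,"claw": 60}]}}

```text
time_s: 9.1
tcp_pos: [0.5434, 0.2626, 0.0924]
ee_rot: [[-0.096, -0.995, -0.001], [-0.995, 0.096, -0.001], [0.001, 0.001, -1.0]]
wrist_force: [0.4, 0.4, 1.2]
gripper_width: 0.691
gripper_force: 0.0
```

Emit:
{"op": "servo_tool", "data": {"deltas": [{"tx": 0,"ty": 0,"tz": 0,"ax": 0,"ay": 0,"az": 0,"claw": 60},{"tx": 0,"ty": 0,"tz": 0,"ax": 0,"ay": 0,"az": 0,"claw": 40},{"tx": 0,"ty": 0,"tz": 0,"ax": 0,"ay": 0,"az": 0,"claw": 35},{"tx": 0,"ty": 0,"tz": 0,"ax": 0,"ay": 0,"az": 0,"claw": 20},{"tx": 0,"ty": 0,"tz": 0,"ax": 0,"ay": 0,"az": 0,"claw": 0},{"tx": 0,"ty": 0,"tz": 0,"ax": 0,"ay": 0,"az": 0,"claw": 0},{"tx": 0,"ty": 0,"tz": 0,"ax": 0,"ay": 0,"az": 0,"claw": 0}]}}

```text
time_s: 9.68
tcp_pos: [0.5432, 0.263, 0.093]
ee_rot: [[-0.096, -0.995, 0.0], [-0.995, 0.096, 0.0], [-0.0, -0.0, -1.0]]
wrist_force: [-1.4, -0.4, 0.8]
gripper_width: 0.319
gripper_force: 1.6
```

```bash
python3 - <<'E'
from h import *
s=sense();print(s["time_s"],s["tcp_pos"],s["wrist_force"],s["gripper_width"]*87,s["gripper_force"])
E
```

```text
9.6833 [0.54315469 0.26304145 0.09303467] [-1.4365852  -0.43431961  0.79350862] 27.725771871974032 1.5854370557281072
```

Emit:
{"op": "servo_tool", "data": {"deltas": [{"tx": 0,"ty": 0,"tz": 0,"ax": 0,"ay": 0,"az": 0,"claw": 0},{"tx": 0,"ty": 0,"tz": 0,"ax": 0,"ay": 0,"az": 0,"claw": 0},{"tx": 0,"ty": 0,"tz": -5,"ax": 0,"ay": 0,"az": 0,"claw": 0},{"tx": 0,"ty": 0,"tz": -15,"ax": 0,"ay": 0,"az": 0,"claw": 0},{"tx": 0,"ty": 0,"tz": -35,"ax": 0,"ay": 0,"az": 0,"claw": 0},{"tx": 0,"ty": 0,"tz": -60,"ax": 0,"ay": 0,"az": 0,"claw": 0},{"tx": 0,"ty": 0,"tz": -85,"ax": 0,"ay": 0,"az": 0,"claw": 0},{"tx": 0,"ty": 0,"tz": -110,"ax": 0,"ay": 0,"az": 0,"claw": 0},{"tx": 0,"ty": 0,"tz": -122,"ax": 0,"ay": 0,"az": 0,"claw": 0},{"tx": 0,"ty": 0,"tz": -130,"ax": 0,"ay": 0,"az": 0,"claw": 0},{"tx": 0,"ty": 0,"tz": -130,"ax": 0,"ay": 0,"az": 0,"claw": 0}]}}

```text
time_s: 10.6
tcp_pos: [0.5437, 0.2633, 0.2248]
ee_rot: [[-0.096, -0.995, 0.003], [-0.995, 0.096, 0.002], [-0.002, -0.002, -1.0]]
wrist_force: [-0.0, 0.1, -4.5]
gripper_width: 0.313
gripper_force: 30.0
```

```bash
python3 - <<'E'
from h import *
s=sense();print(s["time_s"],s["tcp_pos"],s["wrist_force"],s["gripper_width"]*87,s["gripper_force"],s["joints"])
print(go((.510,-.1255,.225)))
E
```

```text
10.6 [0.54366545 0.26328341 0.22476458] [-0.04602307  0.07086077 -4.5471183 ] 27.256095398681495 29.994687675498426 [ 4.11843001e+01  1.98235968e+01 -2.58958788e+00  9.86885058e-03
 -6.73981970e+01 -4.66916920e+01]
([390.2, -3.8, -1.1], 0)
```

Emit:
{"op": "servo_tool", "data": {"deltas": [{"tx": 4,"ty": 0,"tz": 0,"ax": 0,"ay": 0,"az": 0,"claw": 0},{"tx": 12,"ty": 0,"tz": 0,"ax": 0,"ay": 0,"az": 0,"claw": 0},{"tx": 24,"ty": 0,"tz": 0,"ax": 0,"ay": 0,"az": 0,"claw": 0},{"tx": 40,"ty": 0,"tz": 0,"ax": 0,"ay": 0,"az": 0,"claw": 0},{"tx": 58,"ty": 0,"tz": 0,"ax": 0,"ay": 0,"az": 0,"claw": 0},{"tx": 78,"ty": -1,"tz": 0,"ax": 0,"ay": 0,"az": 0,"claw": 0},{"tx": 98,"ty": -1,"tz": 0,"ax": 0,"ay": 0,"az": 0,"claw": 0},{"tx": 118,"ty": -1,"tz": 0,"ax": 0,"ay": 0,"az": 0,"claw": 0},{"tx": 138,"ty": -1,"tz": 0,"ax": 0,"ay": 0,"az": 0,"claw": 0},{"tx": 158,"ty": -2,"tz": 0,"ax": 0,"ay": 0,"az": 0,"claw": 0},{"tx": 176,"ty": -2,"tz": 0,"ax": 0,"ay": 0,"az": 0,"claw": 0},{"tx": 192,"ty": -2,"tz": 0,"ax": 0,"ay": 0,"az": 0,"claw": 0}]}}

```text
time_s: 11.6
tcp_pos: [0.5256, 0.0687, 0.2228]
ee_rot: [[-0.097, -0.995, -0.001], [-0.995, 0.097, -0.0], [0.001, 0.001, -1.0]]
wrist_force: [-0.8, 0.6, -4.4]
gripper_width: 0.318
gripper_force: 30.0
```

Emit:
{"op": "servo_tool", "data": {"deltas": [{"tx": 16,"ty": 0,"tz": 0,"ax": 0,"ay": 0,"az": 0,"claw": 0},{"tx": 34,"ty": 0,"tz": 0,"ax": 0,"ay": 0,"az": 0,"claw": 0},{"tx": 54,"ty": 0,"tz": 0,"ax": 0,"ay": 0,"az": 0,"claw": 0},{"tx": 74,"ty": 0,"tz": 0,"ax": 0,"ay": 0,"az": 0,"claw": 0},{"tx": 94,"ty": -1,"tz": 0,"ax": 0,"ay": 0,"az": 0,"claw": 0},{"tx": 114,"ty": -1,"tz": 0,"ax": 0,"ay": 0,"az": 0,"claw": 0},{"tx": 134,"ty": -1,"tz": 0,"ax": 0,"ay": 0,"az": 0,"claw": 0},{"tx": 154,"ty": -1,"tz": 0,"ax": 0,"ay": 0,"az": 0,"claw": 0},{"tx": 172,"ty": -2,"tz": 0,"ax": 0,"ay": 0,"az": 0,"claw": 0},{"tx": 186,"ty": -2,"tz": 0,"ax": 0,"ay": 0,"az": 0,"claw": 0},{"tx": 194,"ty": -2,"tz": 0,"ax": 0,"ay": 0,"az": 0,"claw": 0},{"tx": 196,"ty": -2,"tz": 0,"ax": 0,"ay": 0,"az": 0,"claw": 0}]}}

```text
time_s: 12.6
tcp_pos: [0.5087, -0.1256, 0.2227]
ee_rot: [[-0.099, -0.995, -0.001], [-0.995, 0.099, -0.0], [0.0, 0.001, -1.0]]
wrist_force: [-0.3, -0.3, -2.9]
gripper_width: 0.318
gripper_force: 30.0
```

Emit:
{"op": "servo_tool", "data": {"deltas": [{"tx": 0,"ty": 0,"tz": 0,"ax": 0,"ay": 0,"az": 0,"claw": 0},{"tx": 0,"ty": 0,"tz": 0,"ax": 0,"ay": 0,"az": 0,"claw": 0},{"tx": 0,"ty": 0,"tz": 0,"ax": 0,"ay": 0,"az": 0,"claw": 0}]}}

```text
time_s: 12.85
tcp_pos: [0.5099, -0.1231, 0.2228]
ee_rot: [[-0.095, -0.995, 0.0], [-0.995, 0.095, 0.0], [-0.0, -0.0, -1.0]]
wrist_force: [1.0, 0.0, -5.2]
gripper_width: 0.313
gripper_force: 30.0
```

```bash
python3 - <<'E'
from h import *
s=sense();print(s["time_s"],s["tcp_pos"],s["wrist_force"],np.round(s["ee_rot"],3).tolist())
print(go((.510,-.1255,.18)))
i=capture("scene");j=capture("top")
cv2.imwrite("pics/s5.png",i)
for r in trace("flask","scene")[:2]:
  v,u=np.nonzero(r["mask"]);print(r["confidence"],u.min(),u.max(),v.min(),v.max())
p=np.array(s["tcp_pos"]);
for dz in(-.124+.019+.019+0.035,): pass
print("proj belly exp",proj("scene",p-[0,0,.048]))
cv2.imwrite("pics/f.png",cv2.hconcat([cv2.resize(i[140:270,215:345],(400,400),interpolation=2),cv2.resize(j[188:288,324:424],(400,400),interpolation=2)]))
E
```

```text
12.85 [ 0.50991392 -0.12310532  0.22280867] [ 1.00902904  0.02529181 -5.16397951] [[-0.095, -0.995, 0.0], [-0.995, 0.095, 0.0], [-0.0, -0.0, -1.0]]
([2.4, -0.3, 42.8], 0)
0.68 372 412 343 403
0.67 260 291 150 202
proj belly exp [275.50326583 187.20027394]
```

View pics/f.png

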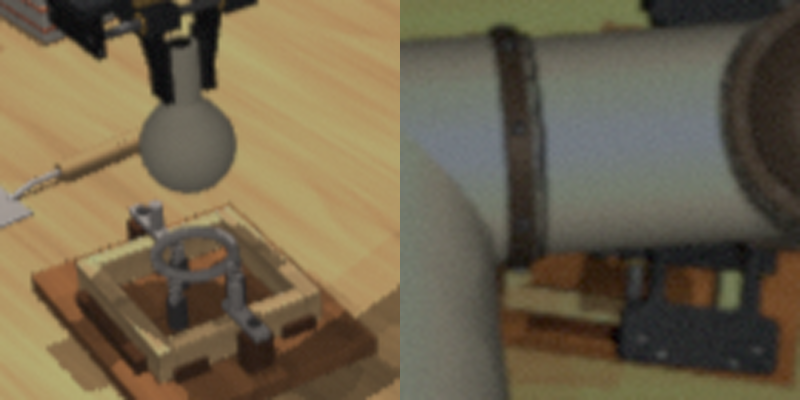

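The flask hangs upright, belly centre at (188,143) in the crop, which matches my expectation to 1 px. The ring is below at (196,253). I lower it.

Emit:
{"op": "servo_tool", "data": {"deltas": [{"tx": 1.8,"ty": 0,"tz": 4,"ax": 0,"ay": 0,"az": 0,"claw": 0},{"tx": 1.8,"ty": 0,"tz": 14,"ax": 0,"ay": 0,"az": 0,"claw": 0},{"tx": 1.8,"ty": 0,"tz": 26,"ax": 0,"ay": 0,"az": 0,"claw": 0},{"tx": 1.8,"ty": 0,"tz": 40,"ax": 0,"ay": 0,"az": 0,"claw": 0},{"tx": 1.8,"ty": 0,"tz": 52,"ax": 0,"ay": 0,"az": 0,"claw": 0},{"tx": 1.8,"ty": 0,"tz": 62,"ax": 0,"ay": 0,"az": 0,"claw": 0},{"tx": 1.8,"ty": 0,"tz": 68,"ax": 0,"ay": 0,"az": 0,"claw": 0},{"tx": 1.8,"ty": 0,"tz": 68,"ax": 0,"ay": 0,"az": 0,"claw": 0}]}}

```text
time_s: 13.67
tcp_pos: [0.5087, -0.1253, 0.1529]
ee_rot: [[-0.096, -0.995, -0.004], [-0.995, 0.096, 0.0], [0.0, 0.004, -1.0]]
wrist_force: [0.6, 0.2, -4.3]
gripper_width: 0.313
gripper_force: 30.0
```

Emit:
{"op": "servo_tool", "data": {"deltas": [{"tx": 0,"ty": 0,"tz": 2,"ax": 0,"ay": 0,"az": 0,"claw": 0},{"tx": 0,"ty": 0,"tz": 4,"ax": 0,"ay": 0,"az": 0,"claw": 0},{"tx": 0,"ty": 0,"tz": 6,"ax": 0,"ay": 0,"az": 0,"claw": 0},{"tx": 0,"ty": 0,"tz": 8,"ax": 0,"ay": 0,"az": 0,"claw": 0},{"tx": 0,"ty": 0,"tz": 10,"ax": 0,"ay": 0,"az": 0,"claw": 0},{"tx": 0,"ty": 0,"tz": 12,"ax": 0,"ay": 0,"az": 0,"claw": 0},{"tx": 0,"ty": 0,"tz": 12,"ax": 0,"ay": 0,"az": 0,"claw": 0}]}}

```text
time_s: 14.25
tcp_pos: [0.5103, -0.1253, 0.1433]
ee_rot: [[-0.096, -0.995, 0.001], [-0.995, 0.096, -0.0], [-0.0, -0.001, -1.0]]
wrist_force: [-0.8, 1.0, -0.1]
gripper_width: 0.31
gripper_force: 30.0
```

Emit:
{"op": "servo_tool", "data": {"deltas": [{"tx": 0,"ty": 0,"tz": 2,"ax": 0,"ay": 0,"az": 0,"claw": 0},{"tx": 0,"ty": 0,"tz": 4,"ax": 0,"ay": 0,"az": 0,"claw": 0},{"tx": 0,"ty": 0,"tz": 6,"ax": 0,"ay": 0,"az": 0,"claw": 0},{"tx": 0,"ty": 0,"tz": 8,"ax": 0,"ay": 0,"az": 0,"claw": 0},{"tx": 0,"ty": 0,"tz": 10,"ax": 0,"ay": 0,"az": 0,"claw": 0},{"tx": 0,"ty": 0,"tz": 12,"ax": 0,"ay": 0,"az": 0,"claw": 0},{"tx": 0,"ty": 0,"tz": 12,"ax": 0,"ay": 0,"az": 0,"claw": 0},{"tx": 0,"ty": 0,"tz": 12,"ax": 0,"ay": 0,"az": 0,"claw": 0}]}}

```text
time_s: 14.92
tcp_pos: [0.5104, -0.1254, 0.1317]
ee_rot: [[-0.095, -0.995, 0.001], [-0.995, 0.095, -0.0], [0.0, -0.001, -1.0]]
wrist_force: [-1.8, 2.1, 7.4]
gripper_width: 0.317
gripper_force: 30.0
```

Emit:
{"op": "servo_tool", "data": {"deltas": [{"tx": 0,"ty": 0,"tz": 1,"ax": 0,"ay": 0,"az": 0,"claw": 0},{"tx": 0,"ty": 0,"tz": 2,"ax": 0,"ay": 0,"az": 0,"claw": 0},{"tx": 0,"ty": 0,"tz": 2,"ax": 0,"ay": 0,"az": 0,"claw": 0},{"tx": 0,"ty": 0,"tz": 2,"ax": 0,"ay": 0,"az": 0,"claw": 0}]}}

```text
time_s: 15.25
tcp_pos: [0.5104, -0.1254, 0.13]
ee_rot: [[-0.095, -0.995, 0.002], [-0.995, 0.095, -0.0], [0.0, -0.002, -1.0]]
wrist_force: [-2.2, 2.5, 8.1]
gripper_width: 0.317
gripper_force: 30.0
```

Emit:
{"op": "servo_tool", "data": {"deltas": [{"tx": 0,"ty": 0,"tz": 1,"ax": 0,"ay": 0,"az": 0,"claw": 0},{"tx": 0,"ty": 0,"tz": 2,"ax": 0,"ay": 0,"az": 0,"claw": 0},{"tx": 0,"ty": 0,"tz": 2,"ax": 0,"ay": 0,"az": 0,"claw": 0},{"tx": 0,"ty": 0,"tz": 2,"ax": 0,"ay": 0,"az": 0,"claw": 0}]}}

```text
time_s: 15.58
tcp_pos: [0.5105, -0.1254, 0.129]
ee_rot: [[-0.095, -0.995, 0.002], [-0.995, 0.095, -0.001], [0.001, -0.002, -1.0]]
wrist_force: [-4.2, 3.5, 13.1]
gripper_width: 0.316
gripper_force: 30.0
```

Emit:
{"op": "servo_tool", "data": {"deltas": [{"tx": 0,"ty": 0,"tz": 1,"ax": 0,"ay": 0,"az": 0,"claw": 0},{"tx": 0,"ty": 0,"tz": 2,"ax": 0,"ay": 0,"az": 0,"claw": 0},{"tx": 0,"ty": 0,"tz": 2,"ax": 0,"ay": 0,"az": 0,"claw": 0},{"tx": 0,"ty": 0,"tz": 2,"ax": 0,"ay": 0,"az": 0,"claw": 0}]}}

```text
time_s: 15.92
tcp_pos: [0.5106, -0.1255, 0.1289]
ee_rot: [[-0.094, -0.996, 0.003], [-0.996, 0.094, -0.001], [0.001, -0.003, -1.0]]
wrist_force: [-7.1, 4.7, 23.4]
gripper_width: 0.314
gripper_force: 30.0
```

The stop is reached: z stalls at 0.129 m as predicted while the force jumps. I'll ease slightly and verify with a picture.

Emit:
{"op": "servo_tool", "data": {"deltas": [{"tx": 0,"ty": 0,"tz": -1,"ax": 0,"ay": 0,"az": 0,"claw": 0},{"tx": 0,"ty": 0,"tz": -1,"ax": 0,"ay": 0,"az": 0,"claw": 0},{"tx": 0,"ty": 0,"tz": -1,"ax": 0,"ay": 0,"az": 0,"claw": 0},{"tx": 0,"ty": 0,"tz": -1,"ax": 0,"ay": 0,"az": 0,"claw": 0},{"tx": 0,"ty": 0,"tz": -1,"ax": 0,"ay": 0,"az": 0,"claw": 0},{"tx": 0,"ty": 0,"tz": -1,"ax": 0,"ay": 0,"az": 0,"claw": 0}]}}

```text
time_s: 16.42
tcp_pos: [0.5105, -0.1255, 0.129]
ee_rot: [[-0.095, -0.996, 0.002], [-0.996, 0.095, -0.001], [0.001, -0.002, -1.0]]
wrist_force: [-5.7, 3.4, 16.9]
gripper_width: 0.316
gripper_force: 30.0
```

```bash
python3 - <<'E'
from h import *
s=sense();print(s["time_s"],s["tcp_pos"],s["wrist_force"])
i=capture("scene");cv2.imwrite("pics/g.png",cv2.resize(i[150:310,205:405],(750,600),interpolation=2))
E
```

```text
16.4167 [ 0.51053743 -0.1254933   0.1289573 ] [-5.70391582  3.39687618 16.92401113]
```

View pics/g.png

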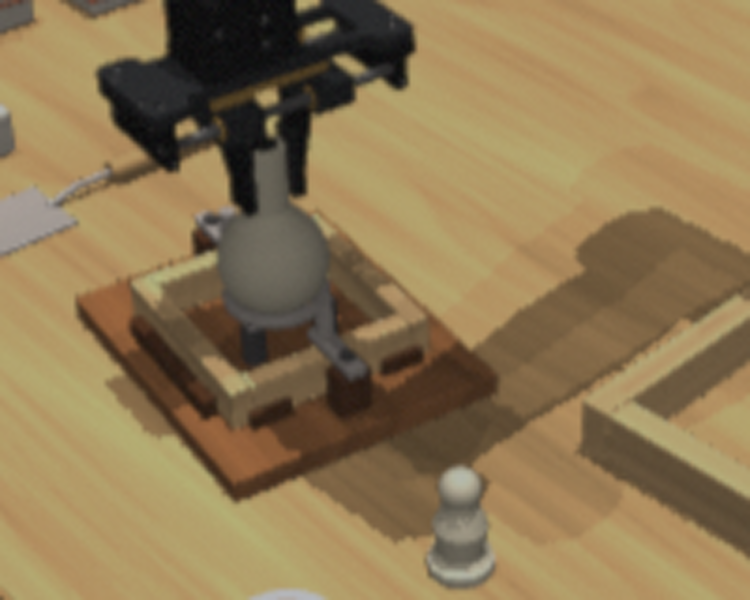

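The flask sits upright in the lowered ring, belly at (273,262). The frame is in place, the turnbutton is in at (212,225), and the figurine is untouched at (460,525). I hand the job in.

```bash
python3 -c "
from station import *
print(finish_job())"
```

```text
the job is handed in; nothing more can be done
None
```

I turned the turnbutton in to its stop, then seated the flask in the sprung ring and pressed it down until the ring stopped; I handed the job in at about 16 s, still holding it with about 17 N showing at the wrist.

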